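# Slide the locked compartment of the cutlery tray along to its second catch position

## Task

Using your fingertips only, press the red spring bar on the front of the cutlery tray right down and, keeping it held down all the way, push the grey sliding compartment along the tray as far as it goes, so that the teaspoons are uncovered. Then let the bar spring back up so its pin locks the compartment there, and move clear. Leave the egg cup standing upright in the compartment without picking it up, and do not shift the tea infuser or the pepper box beside the tray.

Things in the scene. Friction and masses are not known exactly. Their poses are not given: they have to be found in the camera images.
- tray: White plastic cutlery tray, fixed to the table, 240 mm (its x) by 360 mm (its y), walls and front ledge 40 mm high. Origin: centre of its underside, on the table. Its -x side faces the robot; its +y is the direction in which the compartment must be pushed; z up. Yaw varies by up to 0.3 rad.
- bar_top (a point): On the top of the red press bar, mid of the 90 mm bare at the start; axes as the tray's. Bar: tray x -112 to -82, y -120 to +90 mm, 6 mm thick, top 62 mm above the table. Press it anywhere bare: it goes straight down in one piece 14 mm to a stop (top at 48 mm, nothing beside it higher but the compartment). Spring 4 N at the top, 8 N fully down; springs back by itself.
- pin_top (a point): Top centre of the red 12 mm square locking pin that is one piece with the bar and moves up and down with it, at tray x -68, y +60 mm. Up, it stands 4 mm proud of the compartment's flange (flange 65 to 71 mm above the table); it is under the flange once the bar is more than 10 mm down.
- catch (a joint): How far the red bar with its pin is pressed down, m: 0 = up, 0.014 = bottom stop. With the pin under the solid part of the flange it cannot come up past 0.010.
- push_face (a point): Centre of the face to push: flat upright end, looking to the tray's -y, of the handle block on the compartment's front side; 32 mm wide (tray x), 65 to 90 mm above the table. Moves with the compartment; axes as the tray's. The block passes over the bar: a fingertip can press the bar behind this face and slide along it, its flank pushing the face.
- compartment_mid (a point): Centre of the inner floor (46 mm above the table) of the grey open sliding box, 166 mm (tray x) by 120 mm (tray y), rim 88 mm above the table. A solid block 120 mm long runs along its front above the bar; between block and box is a thin flange with two windows, the pin poking up through one. The box is captive, only slides; about 2 N moves it.
- compartment (a joint): How far the compartment has been slid along the tray's +y, m: 0 to 0.062 (end stop). It starts at 0 to 0.006 with the pin in its first window, which blocks it at about 0.008. The pin can come up in the second window from about 0.055 to the end stop.
- eggcup: Loose blue ceramic egg cup, 46 mm across, 45 mm high, 90 g, standing in the compartment. Origin: centre of its foot, z up. It rides along with the compartment.
- infuser_mid (a point): Chrome tea infuser with spring tongs lying beside the tray (its -y side), 165 mm long, ball 44 mm; point at its middle. To be left alone.
- pepper_box_mid (a point): Wooden pepper box with swivel lid, 72 mm square, 65 mm high, beside the tray (its +y side); point at its centre. To be left alone.
There are look-alikes about, which are no part of the job. What is meant by the eggcup is not orange, and is the smaller of those in its own colour.

How it is judged:
By the outcome, as a careful person would: the job done as asked, in the order asked, and still so for the second after the job is handed in, with the robot touching nothing.
It also fails if it takes over 35 s, if anything falls off the work surface, if the arm or the gripper's body presses on something with over 40 N, if the wrist force passes 120 N, or if a joint passes its speed limit or range.

## Robot

A 6-joint arm with a two-finger parallel gripper is mounted at the origin on the work surface. World frame = base frame: x ahead of the robot, y to its left, z up, the work surface at z = 0. Lengths are in m, angles in rad, forces in N, time in s.
With the tool pointing down it reaches from about 0.3 to 0.85 m from the base axis. Payload 4.2 kg.
Tool frame: the origin (TCP) lies between the finger pads; the fingertips stand 25 mm ahead of it and the grasp point (between the pads) lies 6 mm ahead of it; z points along the fingers, y is the line along which they close (so a half turn about z gives the same grasp; the last joint's range is limited). The gripper opens to 91 mm and grips with 3 to 60 N. Pads are 32 mm wide; open, the fingers measure 118 mm over their backs; the gripper's body (76 mm by 178 mm) begins 60 mm behind the grasp point.
Start: joints at [1.15, 0.32, 1.565, -0, 1.257, -0.02], TCP at [0.224, 0.529, 0.213] pointing down, gripper open.
Joint ranges: [-3.11, 3.11], [-0.84, 2.01], [0.21, 2.61], [-1.34, 4.49], [0.05, 2.63], [-2.56, 2.56]. Speed limits (rad/s): [2.57, 2.57, 3.14, 3.14, 3.14, 3.14].

## Interface

Orientations are given as [roll, pitch, yaw] about the fixed x, y, z axes, in that order (R = Rz(yaw) Ry(pitch) Rx(roll)).
In Python, from bench import r gives the robot as it stands. The module is installed in compiled form; this text tells all that it offers.
- The arm moves only by the tool arm_command, never from a script. Its argument "deltas" is a list of rows, each a list of 7 numbers: the closure, from 0 (fully open) to 1 (shut), then the shift along the tool's x, y, z in mm, then the turn, a rotation vector about the tool's x, y, z in degrees. In form: [[fingers, x, y, z, ax, ay, az], ...]. A call has 1 to 8 rows; each row is the pose to reach, as a shift and turn from the pose commanded when the call began, along the tool's axes at that moment; what a row does not reach only later rows make up. A row lasts 1/8 s, in which the tool goes at most 62.5 mm and 10.7 degrees, less where a joint would pass 70% of its speed; a pose out of reach is approached as far as the arm can. A call with a gripper value outside its range is refused whole. The fingers move at their own pace and stop on an object; "squeeze" is the grip in N (left out, the last holds). Time passes only in rows, so rows that repeat a pose let the fingers close. It gives the time, the measured TCP pose, the force, the opening and the grip force at its end, in the units of the state.
- r.get_state(): the state, without advancing time (a new reading comes with each control period).
- r.snapshot(name): name is "scene" or "top" or "wrist"; returns the picture (420x560x3 uint8, red, green, blue); there is no depth.
- r.camera_info(name): a dict with "fx", "fy", "cx", "cy" (pixels), "k1" (the pictures are not rectified: a ray, as slopes to the right and down, at radius r is drawn at 1 + k1 r^2 times it, then the intrinsics apply), "T" (4x4, takes a point from camera to world coordinates); the wrist camera has in their place "hand_eye" (4x4, takes a point from camera to tool coordinates, whose origin is the TCP and whose axes are the flange's). Camera axes: x right, y down, z forward; pixel columns grow to the right and rows downward; lengths in m; the calibration is good to about 2 mm. A picture is of the moment at which its call begins: read the wrist's pose just before it. camera_info takes no time and is no camera call.
- r.job_done(): hands the job in; it is judged then, once.
The state is a dict: "time": time; "q": joint angles; "joint_velocities": joint speeds; "effort": joint torques, N m; "tcp_pos": TCP position; "ee_rot": TCP orientation; "ft_force": force on the tool from outside, world axes, zero at the start; "wrist_torque": the same for the moment, N m; "finger_gap": finger opening in m; "grasp_force": force on a finger pad.
Only numpy, scipy, OpenCV 4.12 (cv2) and the standard library are available. Lean on these libraries where they do the work, as an engineer would, in place of code of your own. Each camera call takes 0.05 s, during which the arm holds its last target. There are 200 camera calls.

## Working session

There is one attempt and no reset: what is moved stays moved. The work goes in short steps, Python scripts to look and compute and a tool call to move; the robot and the scene stay as the last step left them, time stands still between calls to the robot, and variables do not carry over. Pictures are saved under pics/ and viewed, at most 10 in all, crops included, and the job is handed in when it is done.

Besides the shell and the picture viewer there is one more tool, called after ">>>" by a JSON object that holds its "api" and its "payload", one argument or row to a line. arm_command: Moves the arm, as the interface text tells. Its arguments: {"type":"object","properties":{"deltas":{"type":"array","items":{"type":"array","items":{"type":"number"}}},"squeeze":{"type":"number"}},"required":["deltas"]}

```bash
mkdir -p pics; python3 - <<'E'
from bench import r
import cv2,numpy as np
for n in ["scene","top"]:
    im=r.snapshot(n); cv2.imwrite(f"pics/{n}0.png",im[:,:,::-1])
    c=r.camera_info(n); print(n,{k:np.round(v,3).tolist() for k,v in c.items()})
s=r.get_state(); print(s)
E
```

```text
scene {'fx': 391.245, 'fy': 391.245, 'cx': 275.679, 'cy': 207.288, 'k1': -0.073, 'T': [[-0.226, 0.685, -0.693, 1.282], [0.974, 0.153, -0.166, 0.217], [-0.008, -0.713, -0.702, 0.782], [0.0, 0.0, 0.0, 1.0]]}
top {'fx': 380.442, 'fy': 380.442, 'cx': 279.8, 'cy': 208.854, 'k1': -0.018, 'T': [[0.02, -0.981, 0.192, 0.45], [-1.0, -0.02, 0.005, 0.057], [-0.001, -0.192, -0.981, 0.914], [0.0, 0.0, 0.0, 1.0]]}
{'time': 0.1, 'q': array([ 1.14998909e+00,  3.20233259e-01,  1.56553594e+00, -1.20584925e-05,
        1.25741526e+00, -1.99995440e-02]), 'joint_velocities': array([-0.00087059, -0.00100289, -0.00091103, -0.00116571, -0.00104743,
       -0.00170209]), 'effort': array([-6.05154146e-04, -4.13333452e+01, -2.32509363e+01,  7.28983758e-02,
        4.21600824e-02, -6.60866272e-05]), 'tcp_pos': array([0.22416185, 0.52901682, 0.21230952]), 'ee_rot': array([-3.14000094e+00, -2.03702073e-05,  2.74078867e+00]), 'ft_force': array([0.69820857, 0.23072467, 0.1924446 ]), 'wrist_torque': array([-0.02540228, -0.01330427,  0.05637462]), 'grasp_force': 0.0, 'finger_gap': 0.0916679452517326}
```

View pics/scene0.png

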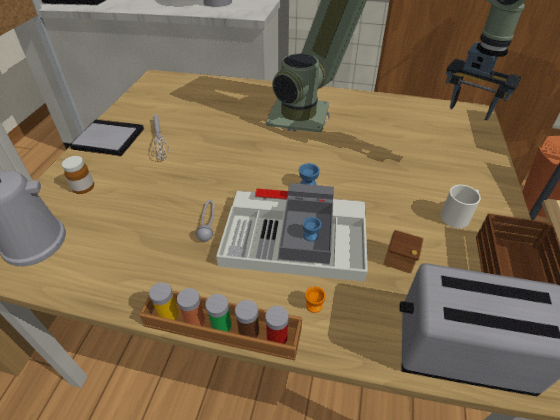

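View pics/top0.png

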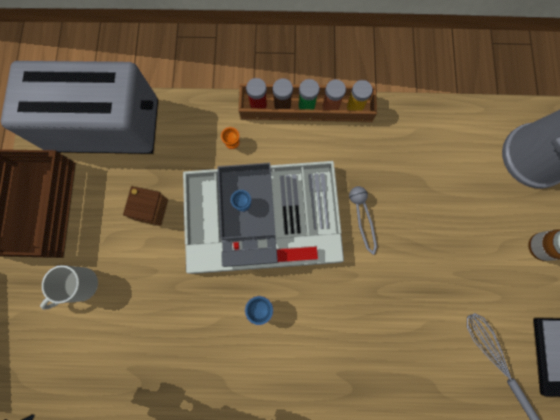

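The pictures show the tray in the top view at about (185-342, 163-272), with the bare red bar at (297,254), the pin at (236,245) and the grey compartment at (247,200).

Candidates for the egg cup:
- Small blue cup inside the compartment, at top (241,200) and scene (312,230). This is the one.
- Larger blue cup in front of the tray, at top (259,310). A look-alike.
- Orange cup at top (231,138). A look-alike.

The only other red thing is the spice jar at top (258,95). Next I'll measure the bar and face and make a close crop.

```bash
cat > h.py <<'E'
from bench import r
import cv2,numpy as np
def ray(n,px):
    c=r.camera_info(n); K=np.array([[c["fx"],0,c["cx"]],[0,c["fy"],c["cy"]],[0,0,1.]])
    p=cv2.undistortPoints(np.array(px,float).reshape(-1,1,2),K,np.array([c["k1"],0,0,0,0])).reshape(-1,2)
    T=np.array(c["T"]); return T[:3,3],np.c_[p,np.ones(len(p))]@T[:3,:3].T
def plane(n,px,z):
    o,d=ray(n,px); return o+d*((z-o[2])/d[:,2])[:,None]
def red(im):
    h=cv2.cvtColor(im,cv2.COLOR_RGB2HSV); m=(((h[...,0]<6)|(h[...,0]>174))&(h[...,1]>190)&(h[...,2]>90)).astype(np.uint8)
    return m
E
python3 - <<'E'
from h import *
crops=[]
for n,(x0,y0,x1,y1) in {"top":(170,150,360,340),"scene":(210,150,380,285)}.items():
    im=r.snapshot(n); m=red(im)
    m[:y0]=0;m[y1:]=0;m[:,:x0]=0;m[:,x1:]=0
    for c in cv2.findContours(m,0,1)[0]:
        a=cv2.contourArea(c)
        if a<6: continue
        box=cv2.boxPoints(cv2.minAreaRect(c)); z=.062 if a>100 else .075
        print(n,a,box.round(1).tolist(),plane(n,box,z).round(4)[:,:2].tolist(),"mid",plane(n,[box.mean(0)],z).round(4))
    crops.append(cv2.resize(im[y0:y1,x0:x1],(390,390)))
cv2.imwrite("pics/crop1.png",np.hstack(crops)[:,:,::-1])
# tray outer corners, read by eye in top, rim 40 mm
w=plane("top",[[184,171],[337,162],[343,263],[187,272]],.040);print(w.round(4))
E
```

```text
top 367.0 [[277.3999938964844, 250.0], [315.6000061035156, 247.1999969482422], [316.3999938964844, 257.8999938964844], [278.20001220703125, 260.70001220703125]] [[0.5231, 0.065], [0.5311, -0.0203], [0.5073, -0.0221], [0.4993, 0.0627]] mid [[0.5152 0.0213 0.062 ]]
top 9.0 [[235.0, 243.0], [237.0, 243.0], [237.0, 248.0], [235.0, 248.0]] [[0.5355, 0.1588], [0.5356, 0.1544], [0.5245, 0.154], [0.5244, 0.1584]] mid [[0.53   0.1564 0.075 ]]
scene 197.0 [[255.60000610351562, 195.5], [256.29998779296875, 188.10000610351562], [287.3999938964844, 190.8000030517578], [286.70001220703125, 198.1999969482422]] [[0.5384, -0.0171], [0.5088, -0.0233], [0.501, 0.0629], [0.5304, 0.0673]] mid [[0.5198 0.0227 0.062 ]]
[[ 0.7088  0.2925  0.04  ]
 [ 0.7385 -0.0732  0.04  ]
 [ 0.4984 -0.0849  0.04  ]
 [ 0.4708  0.2693  0.04  ]]
```

View pics/crop1.png

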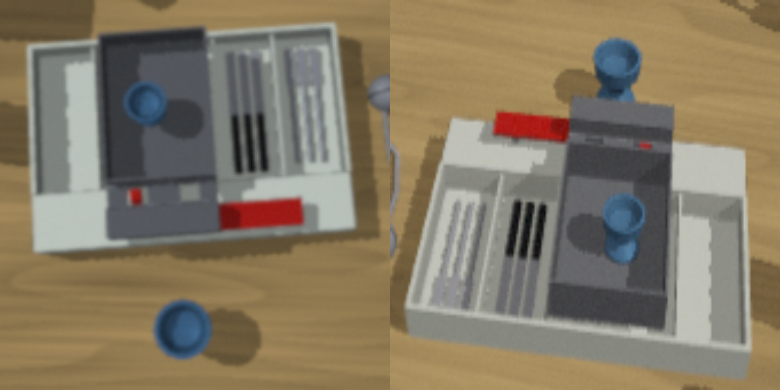

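The crop confirms it: the small blue cup stands in the grey compartment (top crop (145,103)), and the larger one is outside on the table (182,330). The red bar lies to the right of the block's end face.

The numbers agree with the stated sizes:
- **Bar mid:** about (0.517, 0.021).
- **Tray yaw:** about 0.085.
- **Tray rim:** about 366 × 240 mm.

I'll point the tool's x along the tray's +y (yaw about 1.656), so the sides of the closed fingers do the pushing.

>>> {"api": "arm_command", "payload": {
  "deltas": [
    [1,-45,-34,0,0,0,6],
    [1,-90,-68,0,0,0,12],
    [1,-135,-102,0,0,0,18],
    [1,-180,-136,0,0,0,24],
    [1,-225,-170,0,0,0,30],
    [1,-270,-204,0,0,0,36],
    [1,-315,-238,0,0,0,42],
    [1,-360,-272,0,0,0,48]
  ],
  "squeeze": 20
}}

```text
time: 1.2
tcp_pos: [0.4503, 0.1368, 0.2131]
ee_rot: [3.141, -0.0, 1.9]
ft_force: [0.9, 0.4, 0.5]
finger_gap: 0.0138
grasp_force: 0.0
```

>>> {"api": "arm_command", "payload": {
  "deltas": [
    [1,-45,8,0,0,0,5],
    [1,-90,16,0,0,0,10],
    [1,-135,24.5,30,0,0,14.2],
    [1,-135,24.5,65,0,0,14.2],
    [1,-135,24.5,93,0,0,14.2],
    [1,-135,24.5,93,0,0,14.2]
  ]
}}

```text
time: 1.95
tcp_pos: [0.5152, 0.0187, 0.1181]
ee_rot: [-3.136, -0.0, 1.655]
ft_force: [-0.2, 0.5, -0.7]
finger_gap: 0.0005
grasp_force: 0.0
```

```bash
python3 - <<'E'
from h import *
s=r.get_state();print(s["tcp_pos"],s["ee_rot"],s["finger_gap"],s["ft_force"],s["time"])
a=r.snapshot("top")[180:330,170:370];b=r.snapshot("scene")[150:290,210:397]
cv2.imwrite("pics/c2.png",np.hstack([cv2.resize(a,(400,300)),cv2.resize(b,(400,300))])[:,:,::-1])
E
```

```text
[0.51518253 0.01874234 0.11811795] [-3.13629835e+00 -4.52549945e-04  1.65490359e+00] 0.00045263365313800774 [-0.21611774  0.46318651 -0.68231359] 1.95
```

View pics/c2.png

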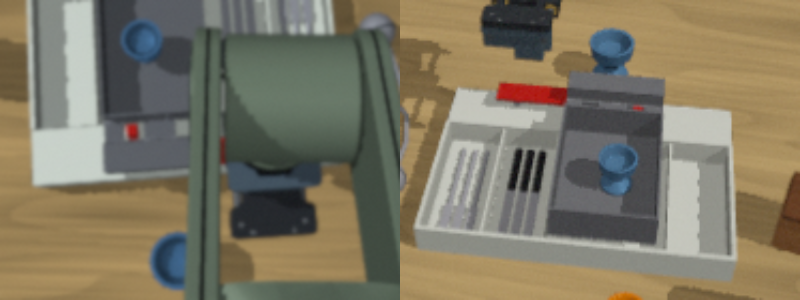

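The compartment and cup are undisturbed, but the fingertip is hard to make out (scene crop near (515,50)). I'll project the expected tip onto an enlarged crop, and look with the wrist camera too.

```bash
cat >> h.py <<'E'
def proj(n,P):
    c=r.camera_info(n); K=np.array([[c["fx"],0,c["cx"]],[0,c["fy"],c["cy"]],[0,0,1.]])
    iT=np.linalg.inv(np.array(c["T"])); return cv2.projectPoints(np.array(P,float).reshape(-1,3),cv2.Rodrigues(iT[:3,:3])[0],iT[:3,3],K,np.array([c["k1"],0,0,0,0]))[0].reshape(-1,2)
E
python3 - <<'E'
from h import *
p=r.get_state()["tcp_pos"]-[0,0,.025]
b=r.snapshot("scene"); u=proj("scene",[p,[.517,.021,.062]]);print(u)
for q,col in zip(u,[(0,255,0),(255,255,0)]): b=b.copy();b[int(round(q[1])),int(round(q[0]))]=col
w=r.snapshot("wrist")
cv2.imwrite("pics/c3.png",np.hstack([cv2.resize(b[120:240,210:330],(400,400),interpolation=0),cv2.resize(w,(400,300))[[*range(300)]+[299]*100]])[:,:,::-1])
E
```

```text
[[270.17706184 183.0642919 ]
 [271.12585399 192.40566011]]
```

View pics/c3.png

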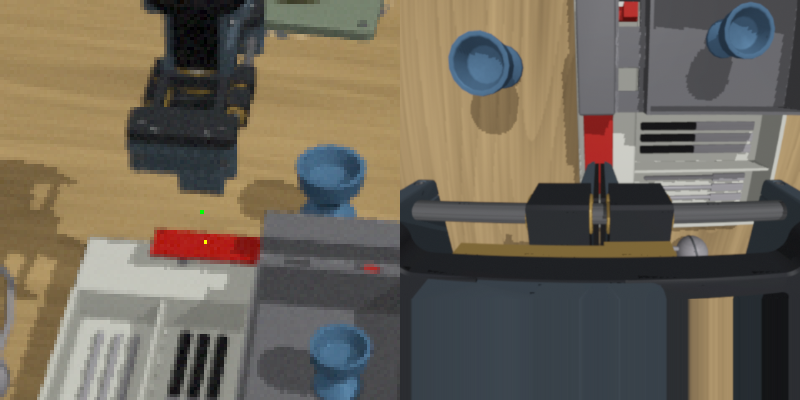

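The wrist view shows the closed fingers (598,175) in line with the red bar (585-612), behind the block's face. In the scene view the tip sits slightly higher than predicted, so I'll descend under force feedback.

>>> {"api": "arm_command", "payload": {
  "deltas": [
    [1,0,2,15,0,0,0],
    [1,0,2,29,0,0,0],
    [1,0,2,29,0,0,0],
    [1,0,2,29,0,0,0]
  ]
}}

```text
time: 2.65
tcp_pos: [0.5189, 0.0191, 0.0909]
ee_rot: [-3.141, -0.0, 1.655]
ft_force: [-0.2, -0.5, 0.8]
finger_gap: 0.0005
grasp_force: 0.0
```

>>> {"api": "arm_command", "payload": {
  "deltas": [
    [1,0,0,3,0,0,0],
    [1,0,0,7,0,0,0],
    [1,0,0,7,0,0,0]
  ]
}}

```text
time: 3.02
tcp_pos: [0.5186, 0.0191, 0.0837]
ee_rot: [-3.141, -0.0, 1.655]
ft_force: [0.0, 0.4, 0.1]
finger_gap: 0.0004
grasp_force: 0.0
```

>>> {"api": "arm_command", "payload": {
  "deltas": [
    [1,0,0,4,0,0,0],
    [1,0,0,4,0,0,0]
  ]
}}

```text
time: 3.28
tcp_pos: [0.5186, 0.0191, 0.0797]
ee_rot: [-3.141, -0.0, 1.655]
ft_force: [-0.1, -0.3, 0.2]
finger_gap: 0.0003
grasp_force: 0.0
```

```bash
python3 - <<'E'
from h import *
s=r.get_state();print(s["tcp_pos"],s["ft_force"])
b=r.snapshot("scene"); w=r.snapshot("wrist")
print(proj("scene",[s["tcp_pos"]-[0,0,.025]]))
cv2.imwrite("pics/c4.png",np.hstack([cv2.resize(b[150:240,220:310],(400,400),interpolation=0),cv2.resize(w[80:280,180:380],(400,400))])[:,:,::-1])
E
```

```text
[0.51864457 0.01909153 0.07972295] [-0.14418487 -0.28472546  0.23860786]
[[270.35016581 194.66032546]]
```

View pics/c4.png

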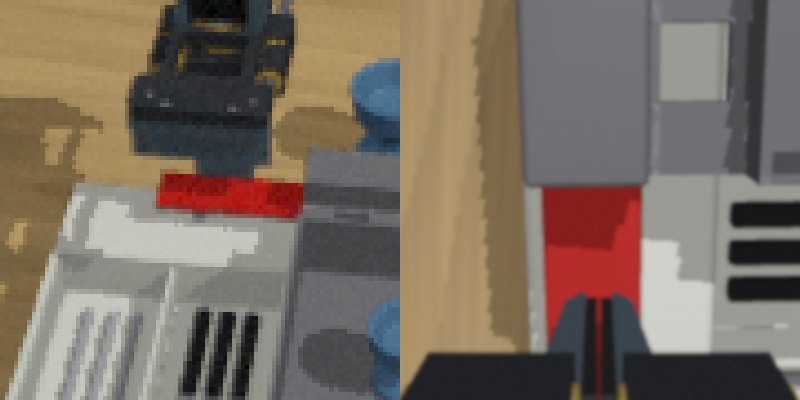

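The tip is over the bar (wrist crop (598,300), with the bar at 545-640), but it still looks about 10 mm above it. The shadow and the lack of force agree. I'll keep descending in small steps.

>>> {"api": "arm_command", "payload": {
  "deltas": [
    [1,0,0,4,0,0,0],
    [1,0,0,4,0,0,0]
  ]
}}

```text
time: 3.62
tcp_pos: [0.5186, 0.0191, 0.0757]
ee_rot: [-3.141, -0.0, 1.655]
ft_force: [0.5, 0.2, 0.8]
finger_gap: 0.0001
grasp_force: 0.0
```

>>> {"api": "arm_command", "payload": {
  "deltas": [
    [1,0,0,4,0,0,0],
    [1,0,0,4,0,0,0]
  ]
}}

```text
time: 3.88
tcp_pos: [0.5186, 0.0191, 0.0717]
ee_rot: [-3.141, -0.0, 1.655]
ft_force: [-0.2, -0.2, -0.1]
finger_gap: 0.0004
grasp_force: 0.0
```

```bash
python3 - <<'E'
from h import *
s=r.get_state();print(s["tcp_pos"],s["ft_force"],s["q"])
b=r.snapshot("scene"); w=r.snapshot("wrist")
print(proj("scene",[s["tcp_pos"]-[0,0,.025],s["tcp_pos"],[.517,.021,.062]]),np.round(r.camera_info("wrist")["hand_eye"],3),r.camera_info("wrist")["fx"])
cv2.imwrite("pics/c5.png",np.hstack([cv2.resize(b[110:240,210:340],(400,400),interpolation=0),cv2.resize(w[80:280,180:380],(400,400))])[:,:,::-1])
E
```

```text
[0.51859465 0.0191118  0.07168429] [-0.15308557 -0.2329031  -0.08512369] [ 1.46090350e-02  3.68009231e-01  1.89069030e+00  1.30155245e-04
  8.83642377e-01 -6.98965572e-02]
[[270.41151764 196.79386698]
 [270.25476133 190.05026909]
 [271.12585399 192.40566011]] [[ 0.    -0.96  -0.279  0.079]
 [ 1.     0.001 -0.001 -0.001]
 [ 0.001 -0.279  0.96  -0.172]
 [ 0.     0.     0.     1.   ]] 327.1475137623924
```

View pics/c5.png

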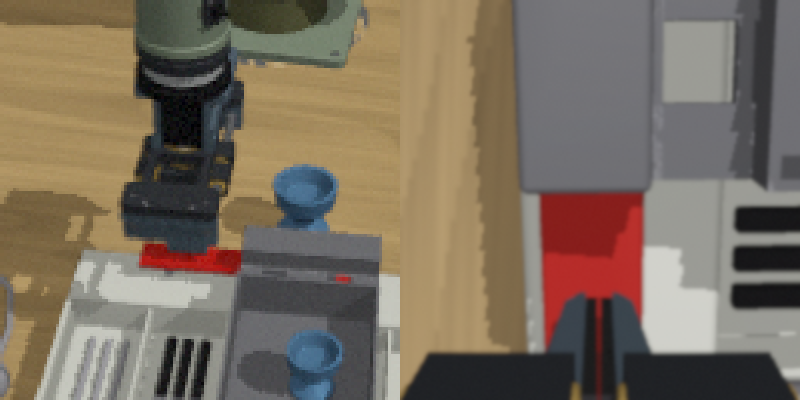

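The tip (crop (190,252)) now overlaps the bar's far half and is about to touch. The fingertips clearly stand closer to the TCP than nominal. The block, cup and compartment have not moved.

>>> {"api": "arm_command", "payload": {
  "deltas": [
    [1,0,0,3,0,0,0],
    [1,0,0,3,0,0,0]
  ]
}}

```text
time: 4.22
tcp_pos: [0.5187, 0.0191, 0.0688]
ee_rot: [-3.141, -0.0, 1.655]
ft_force: [0.5, -0.1, -0.3]
finger_gap: 0.0005
grasp_force: 0.0
```

>>> {"api": "arm_command", "payload": {
  "deltas": [
    [1,0,0,3,0,0,0],
    [1,0,0,3,0,0,0]
  ]
}}

```text
time: 4.47
tcp_pos: [0.5187, 0.0191, 0.0658]
ee_rot: [-3.141, -0.0, 1.655]
ft_force: [0.1, 1.2, 0.4]
finger_gap: 0.0005
grasp_force: 0.0
```

>>> {"api": "arm_command", "payload": {
  "deltas": [
    [1,0,0,3,0,0,0],
    [1,0,0,3,0,0,0]
  ]
}}

```text
time: 4.72
tcp_pos: [0.5187, 0.0191, 0.0628]
ee_rot: [-3.141, -0.0, 1.655]
ft_force: [0.3, -0.5, 0.5]
finger_gap: 0.0002
grasp_force: 0.0
```

```bash
python3 - <<'E'
from h import *
s=r.get_state();print(s["tcp_pos"],s["ft_force"],s["finger_gap"])
b=r.snapshot("scene");m=red(b);a=red(cv2.imread("pics/scene0.png")[:,:,::-1].copy())
for k in(a,m):
    print([(c,int(np.max(np.where(k[180:205,c])[0],initial=-1))+180, int(np.min(np.where(k[180:205,c])[0],initial=99))+180) for c in range(256,290,4)])
p=r.snapshot("wrist")
cv2.imwrite("pics/c6.png",np.hstack([cv2.resize(b[150:240,230:320],(400,400),interpolation=0),cv2.resize(p[80:280,180:380],(400,400))])[:,:,::-1])
E
```

```text
[0.5186909  0.01909012 0.06278796] [ 0.33329956 -0.49730558  0.46414919] 0.0002221811305691977
[(256, 195, 191), (260, 195, 189), (264, 196, 189), (268, 196, 190), (272, 196, 190), (276, 197, 190), (280, 197, 191), (284, 198, 191), (288, 179, 279)]
[(256, 195, 192), (260, 195, 191), (264, 196, 194), (268, 196, 195), (272, 196, 195), (276, 197, 195), (280, 197, 192), (284, 197, 191), (288, 179, 279)]
```

The bar has not moved yet. The finger hides it down to row 194 of 196, so contact should come within about 3 mm.

>>> {"api": "arm_command", "payload": {
  "deltas": [
    [1,0,0,2,0,0,0],
    [1,0,0,2,0,0,0]
  ]
}}

```text
time: 5.08
tcp_pos: [0.5191, 0.0191, 0.0613]
ee_rot: [3.141, -0.0, 1.655]
ft_force: [-1.0, -1.6, 4.1]
finger_gap: 0.0004
grasp_force: 1.6
```

>>> {"api": "arm_command", "payload": {
  "deltas": [
    [1,0,0,2,0,0,0],
    [1,0,0,2,0,0,0]
  ]
}}

```text
time: 5.32
tcp_pos: [0.5191, 0.019, 0.0592]
ee_rot: [3.141, 0.0, 1.655]
ft_force: [-1.7, -0.4, 5.1]
finger_gap: 0.0002
grasp_force: 2.0
```

>>> {"api": "arm_command", "payload": {
  "deltas": [
    [1,0,0,2,0,0,0],
    [1,0,0,2,0,0,0]
  ]
}}

```text
time: 5.58
tcp_pos: [0.5191, 0.0191, 0.0571]
ee_rot: [3.141, 0.0, 1.655]
ft_force: [-0.7, 0.2, 4.5]
finger_gap: 0.0003
grasp_force: 2.3
```

Contact came at TCP z ≈ 0.062, so the bottom stop should be near 0.048. I'll keep pressing.

>>> {"api": "arm_command", "payload": {
  "deltas": [
    [1,0,0,3,0,0,0],
    [1,0,0,6,0,0,0],
    [1,0,0,6,0,0,0]
  ]
}}

```text
time: 5.95
tcp_pos: [0.5191, 0.0191, 0.0512]
ee_rot: [3.141, 0.0, 1.655]
ft_force: [-1.0, -0.4, 7.0]
finger_gap: 0.0007
grasp_force: 3.2
```

>>> {"api": "arm_command", "payload": {
  "deltas": [
    [1,0,0,3,0,0,0],
    [1,0,0,3,0,0,0]
  ]
}}

```text
time: 6.2
tcp_pos: [0.519, 0.019, 0.0483]
ee_rot: [3.141, 0.0, 1.655]
ft_force: [-0.2, -1.0, 7.7]
finger_gap: 0.0004
grasp_force: 3.6
```

>>> {"api": "arm_command", "payload": {
  "deltas": [
    [1,0,0,1.5,0,0,0],
    [1,0,0,1.5,0,0,0]
  ]
}}

```text
time: 6.45
tcp_pos: [0.5191, 0.0191, 0.0472]
ee_rot: [3.141, 0.0, 1.655]
ft_force: [-1.3, -0.7, 8.7]
finger_gap: 0.0007
grasp_force: 4.4
```

```bash
python3 - <<'E'
from h import *
s=r.get_state();print(s["tcp_pos"],s["ft_force"],s["finger_gap"])
b=r.snapshot("scene");p=r.snapshot("wrist")
cv2.imwrite("pics/c7.png",np.hstack([cv2.resize(b[150:240,230:320],(400,400),interpolation=0),cv2.resize(p[80:280,180:380],(400,400))])[:,:,::-1])
E
```

```text
[0.51907954 0.01905007 0.04719183] [-1.33199561 -0.68445684  8.68665617] 0.0006756191025655714
```

View pics/c7.png

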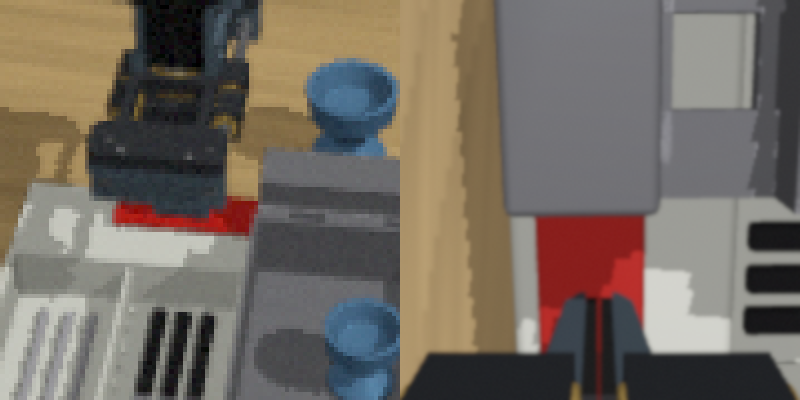

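The bar is bottomed: force is 8.7 N and the TCP stays above its commanded height. In the wrist view the bar runs parallel to the tool's x, with the face at crop row 213. Now I'll press slightly firmer and slide.

>>> {"api": "arm_command", "payload": {
  "deltas": [
    [1,0,0,2,0,0,0],
    [1,5,0,2,0,0,0],
    [1,10,0,2,0,0,0],
    [1,15,0,2,0,0,0],
    [1,20,0,2,0,0,0]
  ]
}}

```text
time: 7.18
tcp_pos: [0.5204, 0.0361, 0.0471]
ee_rot: [3.135, 0.006, 1.658]
ft_force: [0.2, -11.5, 17.0]
finger_gap: 0.0003
grasp_force: 8.1
```

>>> {"api": "arm_command", "payload": {
  "deltas": [
    [1,5,0,0,0,0,0],
    [1,10,0,0,0,0,0],
    [1,15,0,0,0,0,0],
    [1,20,0,0,0,0,0]
  ]
}}

```text
time: 7.68
tcp_pos: [0.5189, 0.0558, 0.0471]
ee_rot: [3.134, 0.006, 1.658]
ft_force: [0.9, -14.8, 16.2]
finger_gap: 0.0001
grasp_force: 9.2
```

Contact with the face has begun (lateral force up from 11.5 to 14.8 N). Continuing.

>>> {"api": "arm_command", "payload": {
  "deltas": [
    [1,5,0,0,0,0,0],
    [1,10,0,0,0,0,0],
    [1,15,0,0,0,0,0],
    [1,20,0,0,0,0,0],
    [1,25,0,0,0,0,0],
    [1,30,0,0,0,0,0]
  ]
}}

```text
time: 8.43
tcp_pos: [0.5161, 0.0856, 0.0471]
ee_rot: [3.135, 0.006, 1.658]
ft_force: [1.1, -15.3, 18.2]
finger_gap: 0.0005
grasp_force: 9.5
```

>>> {"api": "arm_command", "payload": {
  "deltas": [
    [1,4,0,0,0,0,0],
    [1,8,0,0,0,0,0],
    [1,12,0,0,0,0,0],
    [1,16,0,0,0,0,0]
  ]
}}

```text
time: 8.93
tcp_pos: [0.5145, 0.1016, 0.0471]
ee_rot: [3.135, 0.006, 1.658]
ft_force: [0.6, -15.7, 18.1]
finger_gap: 0.0005
grasp_force: 9.4
```

```bash
python3 - <<'E'
from h import *
s=r.get_state();print(s["tcp_pos"],s["ft_force"],s["finger_gap"])
b=r.snapshot("scene");p=r.snapshot("wrist")
cv2.imwrite("pics/c8.png",np.hstack([cv2.resize(b[150:285,210:380],(500,400),interpolation=0),cv2.resize(p[:,100:460],(300,350))[[*range(350)]+[349]*50]])[:,:,::-1])
E
```

```text
[0.51453834 0.10158927 0.04707505] [  0.61534659 -15.67539195  18.11725309] 0.0005038022738084864
```

View pics/c8.png

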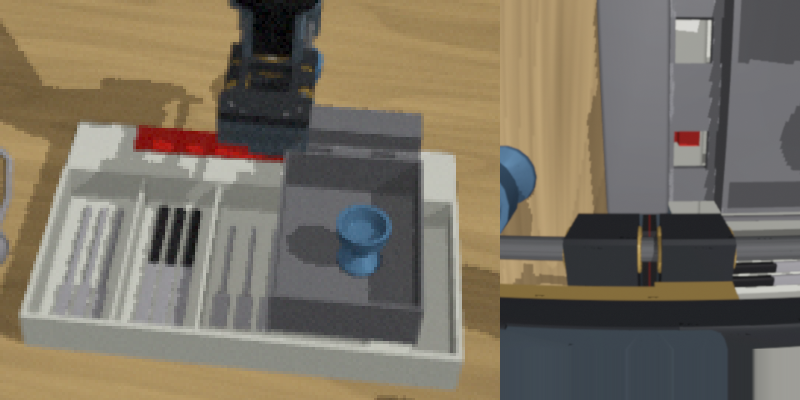

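The compartment is almost across, the cup is upright, and the pin is visible below the second window (687,138). I'll creep on to the end stop.

>>> {"api": "arm_command", "payload": {
  "deltas": [
    [1,3,0,0,0,0,0],
    [1,6,0,0,0,0,0]
  ]
}}

```text
time: 9.28
tcp_pos: [0.514, 0.1075, 0.047]
ee_rot: [3.136, 0.006, 1.658]
ft_force: [0.3, -14.4, 18.5]
finger_gap: 0.0003
grasp_force: 9.4
```

>>> {"api": "arm_command", "payload": {
  "deltas": [
    [1,2,0,0,0,0,0],
    [1,4,0,0,0,0,0]
  ]
}}

```text
time: 9.52
tcp_pos: [0.5137, 0.1108, 0.0471]
ee_rot: [3.136, 0.007, 1.66]
ft_force: [2.5, -22.0, 18.6]
finger_gap: 0.0005
grasp_force: 12.9
```

>>> {"api": "arm_command", "payload": {
  "deltas": [
    [1,2,0,0,0,0,0],
    [1,2,0,0,0,0,0]
  ]
}}

```text
time: 9.78
tcp_pos: [0.5136, 0.1108, 0.0471]
ee_rot: [3.136, 0.011, 1.661]
ft_force: [3.0, -25.1, 18.2]
finger_gap: 0.0005
grasp_force: 14.7
```

That is the end stop: no further motion while the force rises to 25 N. I'll ease the sideways load off, then lift straight up.

>>> {"api": "arm_command", "payload": {
  "deltas": [
    [1,-3,0,0,0,0,0],
    [1,-3,0,-5,0,0,0],
    [1,-3,0,-10,0,0,0],
    [1,-3,0,-16,0,0,0],
    [1,-4,0,-25,0,0,0],
    [1,-4,0,-50,0,0,0],
    [1,-4,0,-90,0,0,0],
    [1,-4,0,-140,0,0,0]
  ]
}}

```text
time: 10.78
tcp_pos: [0.5099, 0.1125, 0.1841]
ee_rot: [-3.138, 0.0, 1.655]
ft_force: [0.9, -0.1, 0.2]
finger_gap: 0.0006
grasp_force: 0.0
```

>>> {"api": "arm_command", "payload": {
  "deltas": [
    [1,-30,-40,-20,0,0,0],
    [1,-60,-90,-20,0,0,0],
    [1,-90,-140,-20,0,0,0],
    [1,-120,-180,-20,0,0,0],
    [1,-120,-180,-20,0,0,0]
  ]
}}

```text
time: 11.4
tcp_pos: [0.3389, -0.0231, 0.204]
ee_rot: [-3.14, -0.0, 1.652]
ft_force: [0.5, 0.1, -0.4]
finger_gap: 0.0005
grasp_force: 0.0
```

```bash
python3 - <<'E'
from h import *
s=r.get_state();print(s["tcp_pos"],s["ft_force"],s["time"])
b=r.snapshot("scene");p=r.snapshot("top");m=red(p)
for c in cv2.findContours(m[220:290,180:350],0,1,offset=(180,220))[0]:
    if cv2.contourArea(c)>3: print(cv2.contourArea(c),plane("top",cv2.boxPoints(cv2.minAreaRect(c)),.062).round(3)[:,:2].tolist())
cv2.imwrite("pics/c9.png",np.hstack([cv2.resize(b[140:285,190:430],(400,300),interpolation=0),cv2.resize(p[130:330,110:390],(400,300))])[:,:,::-1])
E
```

```text
[ 0.33889944 -0.02307977  0.20400554] [ 0.52530275  0.06972724 -0.38587358] 11.4
643.0 [[0.517, 0.128], [0.531, -0.02], [0.507, -0.022], [0.493, 0.125]]
11.0 [[0.537, 0.163], [0.537, 0.154], [0.528, 0.153], [0.528, 0.162]]
```

View pics/c9.png

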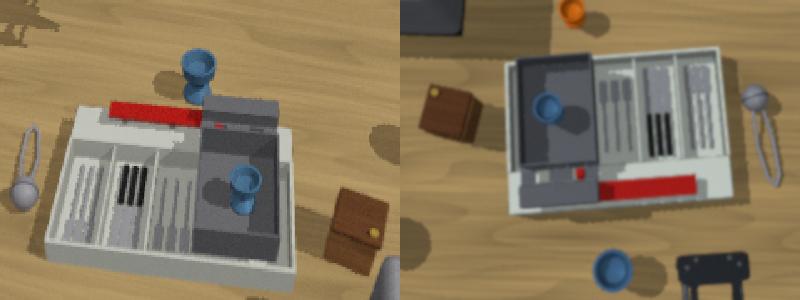

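The compartment's face has moved about 62 mm and the teaspoons are uncovered. The bar is back at its original height, with the pin in the second window (580,173). The cup is upright, and the infuser and pepper box are untouched. Handing in.

```bash
python3 -c "
from bench import r
print(r.job_done())"
```

```text
the job is handed in; nothing more can be done
None
```

I pressed the bar down and held it while sliding the compartment to its end stop, then let it spring back so its pin came up in the second window; the egg cup is still upright, the infuser and pepper box look unmoved, and the job was handed in with the arm clear at about 11.5 s.

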